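# Set the bench extractor's damper to the third click

## Robot

A 6-joint arm with a two-finger parallel gripper is mounted at the origin on the work surface. World frame = base frame: x ahead of the robot, y to its left, z up, the work surface at z = 0. Lengths are in m, angles in degrees, forces in N, time in s.
With the tool pointing down it reaches from about 0.375 to 0.9 m from the base axis. Payload 3.1 kg.
Tool frame: the origin (TCP) lies on the centre line of the jaws, within the pads' length; the fingertips stand 25 mm ahead of it and the grasp point (between the pads) lies 6 mm ahead of it; z points along the fingers, y is the line along which they close (so a half turn about z gives the same grasp; the last joint's range is limited). The gripper opens to 87 mm and grips with 3 to 60 N. Pads are 19 mm wide; open, the fingers measure 117 mm over their backs; the gripper's body (75 mm by 190 mm) begins 51 mm behind the grasp point.
Start: joints at [64.83, 30.224, 82.088, -0, 67.689, -10.227], TCP at [0.161, 0.604, 0.248] pointing down, gripper open.
Joint ranges: [-176.69, 176.69], [-43.24, 126.21], [12.49, 139.97], [-82, 262], [0, 151.66], [-163.58, 163.58]. Speed limits (degrees/s): [159.86, 159.86, 180, 180, 180, 180].

## Interface

Orientations are given as a 3x3 rotation matrix whose columns are the frame's x, y, z axes.
In Python, from rig import * gives the robot as it stands.
- The arm moves only by the tool step_arm, never from a script. Its argument "steps" is a list of rows, each a list of 7 numbers: the shift along the tool's x, y, z normalised to -1 to 1, where 1 is 0.3 m, then the turn, a rotation vector about the tool's x, y, z normalised to -1 to 1, where 1 is 45 degrees, then the gripper's target within -1 to 1 (shut at 1, half-way at 0, fully open at -1). A call has 1 to 8 rows; each row is the pose to reach, as a shift and turn from the pose commanded when the call began, along the tool's axes at that moment; what a row does not reach only later rows make up. A row lasts 1/12 s, in which the tool goes at most 41.7 mm and 7.16 degrees, less where a joint would pass 70% of its speed; a pose out of reach is approached as far as the arm can. A call with a number of a shift or a turn outside -1 to 1 is refused whole. A call with a gripper value outside its range is refused whole. The fingers move at their own pace and stop on an object; the grip force is fixed at half the most. Time passes only in rows, so rows that repeat a pose let the fingers close. It gives the time, the measured TCP pose, the force, the opening and the grip force at its end, in the units of the state.
- read_state(): the state, without advancing time (a new reading comes with each control period).
- capture(name): name is "side" or "top" or "wrist"; returns a dict with "image" (480x640x3 uint8, red, green, blue), "vertical_fov" (degrees; the focal length in pixels is half the picture's height over the tangent of half this angle, whatever the lens; pixels are square), "cx", "cy" (the principal point, pixels), "world_from_camera" (4x4, takes a point from camera to world coordinates); the wrist camera has in their place "T_tool_cam" (4x4, takes a point from camera to tool coordinates, whose origin is the TCP and whose axes are the flange's). Camera axes: x right, y down, z forward; pixel columns grow to the right and rows downward; lengths in m; the calibration is good to about 2 mm. A picture is of the moment at which its call begins: read the wrist's pose just before it. There is no depth.
- hand_in(): hands the job in; it is judged then, once.
The state is a dict: "time_s": time; "joint_positions": joint angles; "qvel": joint speeds; "tau": joint torques, N m; "position": TCP position; "tcp_rot": TCP orientation; "force": force on the tool from outside, world axes, zero at the start; "moment": the same for the moment, N m; "opening": opening from 0.0 (shut) to 1.0 (fully open); "grasp_force": force on a finger pad.
Only numpy, scipy, OpenCV 4.12 (cv2) and the standard library are available. Lean on these libraries where they do the work, as an engineer would, in place of code of your own. Each camera call takes 0.05 s, during which the arm holds its last target. There are 200 camera calls.

## Task

Set the draught of the bench extractor: push the damper lever on top of the hood back against its closed stop (to the right, as the robot faces the hood), then push it open to the left through three clicks and leave it seated in the third notch, never running past that notch, because more draught would lift the gold leaf off the cushion. Only push the lever, do not pinch it, and leave everything else on the bench and on the hood where it is.

Things in the scene. Friction and masses are not known exactly. Their poses are not given: they have to be found in the camera images.
- damper (a joint): Lever travel along its slot in m, growing towards open (the extractor's +y): 0 closed stop, 0.075 open stop. A spring ball drops into a notch every 15 mm: 0 (closed), clicks 1 to 5 at 0.015, 0.030, 0.045, 0.060, 0.075. Leaving a notch takes about 5 N, falling to the crest halfway; just past it the lever snaps ahead into the next notch and stays put. Starts one or two clicks open, or between.
- lever_grip (a point): Middle of the lever's black grip; moves with it. The lever is an upright flat steel bar with a black ribbed cheek on each broad side. Grip: 15 mm thick along the slot, 18 mm across it, 30 mm high (15 above and below this point); the bar's bare round end stands 7 mm above the grip. This point is 30 mm above the aluminium scale plate, 33 mm above the hood's top. Axes as the extractor's.
- extractor: Bench-top extraction hood: grey steel box 180 mm deep (x), 360 wide (y), 130 high, bolted down; duct at its back (+x). Origin: centre of underside. Lever slot along y on its top, at x = -0.045, in an aluminium plate 50 x 125 mm, 3 mm thick, with a dark line at each of 6 notches. Grip point: (-0.045, -0.0375 + joint value, 0.163) here. The top's front half is bare for 90 mm each way along y.
- cheek_closed: The grip cheek on the lever's side that faces the closed end of the slot (-y of the extractor, the right as the robot faces the hood), 5 mm thick, 18 by 30 mm; push on it to open. Origin at its centre, 5 mm towards -y from the grip's middle.
- cheek_open: The grip cheek on the lever's side that faces the open end (+y of the extractor), same size; push on it to close. Origin at its centre, 5 mm towards +y from the grip's middle.
- cushion: Bystander: gilder's cushion, a grey leather-padded board 130 by 210 by 22 mm with cut gold leaf on it, in front of the hood. Origin: centre of its underside.
- knife: Bystander: gilder's knife lying on the cushion, 217 mm long, along its x, 12 mm high. Origin: on its underside, near the middle.
- bole_jar: Bystander: red clay-coloured jar with a steel lid, 68 mm across, 75 mm high, on the bench left of the cushion. Origin: centre of its underside.
- varnish_bottle: Bystander: amber bottle with a black cap, 60 mm across, 150 mm high, on the bench left of the hood. Origin: centre of its underside.
- paint_tin: Bystander: closed black paint box, 104 by 220 by 27 mm, on the bench to the right. Origin: centre of its underside.
- offcut: Bystander: wood offcut 50 by 90 by 22 mm on the bench right of the hood. Origin: centre of its underside.
- wax_tin: Bystander: round aluminium tin, 62 mm across, 24 mm high, on the hood's top near its right end (-y). Origin: centre of its underside.
- burnisher: Bystander: agate burnisher, 150 mm long, 14 mm high, lying across the hood's top near its left end (+y). Origin: on its underside, 54 mm from the stone's tip.

How it is judged (in metres and radians):
On the way:
1. the lever is pushed back home against its closed stop (value of joint damper below 0.004 m), for 0.2 s.
At the end, for the whole second after the job is handed in: After having been home (within 4 mm of the closed stop), the lever rests in its third notch: 45 mm from the closed stop, within 4 mm, and still (value of joint damper between 0.041 and 0.049 m and velocity of joint damper between -0.005 and 0.005 m/s); the robot touches nothing.
It fails at once if the lever runs past the third notch (over the crest towards the fourth) (value of joint damper above 0.055 m).
It fails at once if the lever is pinched: fingers press on both grip cheeks at once (contact force between each of cheek_closed, cheek_open and the fingers above 1 N).
It fails at once if another thing on the bench or on the hood is moved or lifted by more than 20 mm (distance of any of cushion, knife, bole_jar, varnish_bottle, paint_tin, offcut, wax_tin, burnisher from where it was at the start of the episode above 0.02 m).
It also fails if it takes over 59 s, if anything falls off the work surface, if the arm or the gripper's body presses on something with over 40 N, if the wrist force passes 120 N, or if a joint passes its speed limit or range.

## Working session

There is one attempt and no reset: what is moved stays moved. The work goes in short steps, Python scripts to look and compute and a tool call to move; the robot and the scene stay as the last step left them, time stands still between calls to the robot, and variables do not carry over. Pictures are saved under pics/ and viewed, at most 10 in all, crops included, and the job is handed in when it is done.

Besides the shell and the picture viewer there is one more tool, called after "Call:" in YAML: its name, and indented under it one key for each argument. step_arm: Moves the arm, as the interface text tells. Scaled input: -1 to 1 covers 0.3 m each way for a shift and 45 degrees each way for a turn. Its arguments: {"type":"object","properties":{"steps":{"type":"array"}},"required":["steps"]}

```bash
mkdir -p pics; python3 - <<'E'
from rig import *
import cv2,numpy as np
for n in("side","top"):
    c=capture(n); cv2.imwrite(f"pics/{n}0.png",c["image"][:,:,::-1]); print(n,c["vertical_fov"],c["cx"],c["cy"],np.round(c["world_from_camera"],4).tolist())
s=read_state(); print(s["time_s"],s["position"],np.round(s["tcp_rot"],3).tolist(),s["force"])
E
```

```text
side 51.49933466735805 313.6595254962772 242.99365390451766 [[-0.8333, 0.34, -0.4359, 1.0407], [0.5528, 0.4999, -0.6667, 0.8335], [-0.0087, -0.7965, -0.6045, 0.9031], [0.0, 0.0, 0.0, 1.0]]
top 51.50242184563717 319.0709847760072 238.2858859132483 [[-0.012, -0.9917, 0.1278, 0.3779], [-0.9999, 0.0133, 0.0086, -0.0213], [-0.0103, -0.1277, -0.9918, 1.1379], [0.0, 0.0, 0.0, 1.0]]
0.1 [0.16088669 0.60329801 0.24666362] [[-0.966, 0.258, -0.001], [0.258, 0.966, -0.002], [0.0, -0.002, -1.0]] [ 0.73449887  0.23456997 -0.20113646]
```

View pics/top0.png

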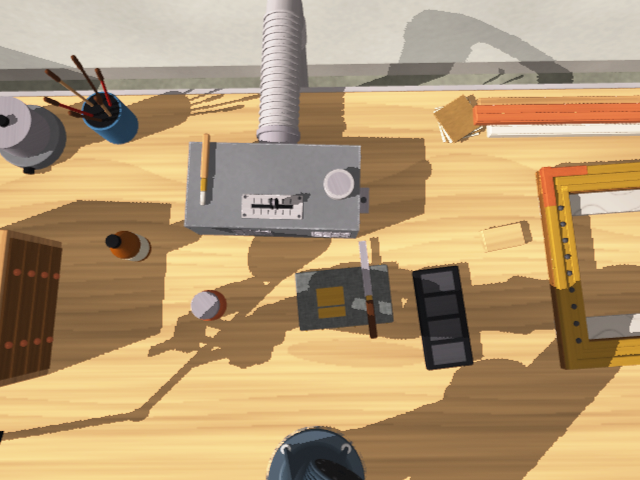

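View pics/side0.png

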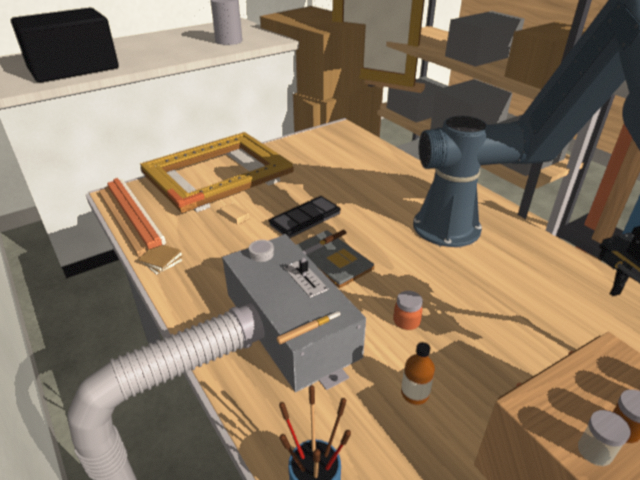

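The top view shows the hood at about (187–361, 142–236), with its scale plate at (241–303, 194–219) and the dark lever near (275, 203). The wax tin is at (339, 183) and the burnisher at (206, 170). The side view shows the lever at (303, 267).

```bash
cat > h.py <<'E'
from rig import *
import cv2,numpy as np
def ray(c,u,v,T=None):
    T=c["world_from_camera"] if T is None else T
    T=np.array(T); f=240/np.tan(np.radians(c["vertical_fov"])/2)
    d=T[:3,:3]@np.array([(u-c["cx"])/f,(v-c["cy"])/f,1]); return T[:3,3],d
def onz(c,u,v,z,T=None):
    o,d=ray(c,u,v,T); return o+d*(z-o[2])/d[2]
def wristT(c,s):
    T=np.eye(4);T[:3,:3]=s["tcp_rot"];T[:3,3]=s["position"];return T@np.array(c["T_tool_cam"])
E
python3 - <<'E'
from h import *
c=capture("top");im=c["image"]
g=im.min(2).astype(np.uint8); m=np.zeros_like(g); m[185:228,232:312]=(g[185:228,232:312]>165)*255
m=cv2.morphologyEx(m,cv2.MORPH_CLOSE,np.ones((7,7)))
k=max(cv2.findContours(m,0,2)[0],key=cv2.contourArea); r=cv2.minAreaRect(k);print(r)
for p in cv2.boxPoints(r): print(p,onz(c,*p,.133).round(4))
print("c",onz(c,*r[0],.133).round(4))
for u,v in [(187,142),(361,145),(187,229),(361,231)]: print(onz(c,u,v,.13).round(3))
cv2.imwrite("pics/topc.png",cv2.resize(im[180:240,230:320,::-1],None,fx=8,fy=8,interpolation=cv2.INTER_CUBIC))
E
```

```text
((271.5, 206.0), (60.99999237060547, 23.999996185302734), -0.0)
[241. 218.] [0.5514 0.147  0.133 ]
[241. 194.] [0.6017 0.1474 0.133 ]
[302. 194.] [0.5999 0.0215 0.133 ]
[302. 218.] [0.5497 0.0219 0.133 ]
c [0.5756 0.0844 0.133 ]
[0.715 0.262 0.13 ]
[ 0.703 -0.103  0.13 ]
[0.531 0.258 0.13 ]
[ 0.522 -0.098  0.13 ]
```

View pics/topc.png

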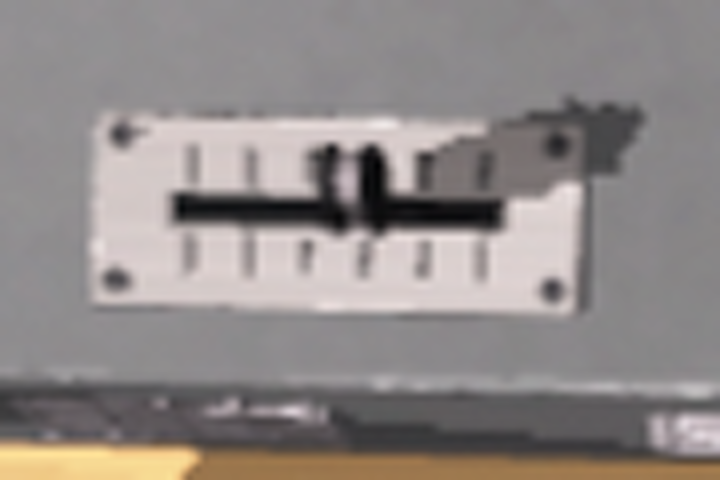

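Plate centre is about (0.576, 0.084), and its size checks out at 50 × 126 mm. Extractor yaw is about -1.6°. Plan: straddle the lever with the jaws half open (43 mm gap, 15 mm grip, so a pinch is impossible), starting with a look from above.

Call:
step_arm:
  steps:
    - [0,0,-0.18,0,0,0,0]
    - [-0.89,-0.66,-0.18,0,0,-0.3,0]
    - [-0.89,-0.66,-0.18,0,0,-0.3,0]
    - [-0.89,-0.66,-0.18,0,0,-0.3,0]
    - [-0.89,-0.66,-0.18,0,0,-0.3,0]
    - [-0.89,-0.66,-0.18,0,0,-0.3,0]
    - [-0.89,-0.66,-0.18,0,0,-0.3,0]
    - [-0.89,-0.66,-0.18,0,0,-0.3,0]

```text
time_s: 0.82
position: [0.3426, 0.3748, 0.3]
tcp_rot: [[-1.0, 0.025, -0.0], [0.025, 1.0, -0.0], [0.0, -0.0, -1.0]]
force: [-0.2, 0.1, 0.1]
opening: 0.526
grasp_force: 0.0
```

Call:
step_arm:
  steps:
    - [-0.8,-0.96,0,0,0,0,0]
    - [-0.8,-0.96,0,0,0,0,0]
    - [-0.8,-0.96,0,0,0,0,0]
    - [-0.8,-0.96,0,0,0,0,0]
    - [-0.8,-0.96,0,0,0,0,0]
    - [-0.8,-0.96,0,0,0,0,0]
    - [-0.8,-0.96,0,0,0,0,0]
    - [-0.8,-0.96,0,0,0,0,0]

```text
time_s: 1.48
position: [0.5495, 0.1133, 0.2998]
tcp_rot: [[-1.0, 0.026, -0.001], [0.026, 1.0, 0.0], [0.001, 0.0, -1.0]]
force: [0.5, 0.4, -0.8]
opening: 0.496
grasp_force: 0.0
```

```bash
python3 - <<'E'
from h import *
s=read_state();c=capture("wrist");cv2.imwrite("pics/w1.png",c["image"][:,:,::-1])
print(s["position"],np.round(c["T_tool_cam"],4).tolist(),c["vertical_fov"],c["cx"],c["cy"],s["opening"])
E
```

```text
[0.54951924 0.11327655 0.29976686] [[-0.0001, -0.9615, -0.2747, 0.0747], [1.0, -0.0001, 0.0002, 0.0001], [-0.0002, -0.2747, 0.9615, -0.1369], [0.0, 0.0, 0.0, 1.0]] 65.3982213017857 319.5118876876583 237.23716353850776 0.4964084048043433
```

View pics/w1.png

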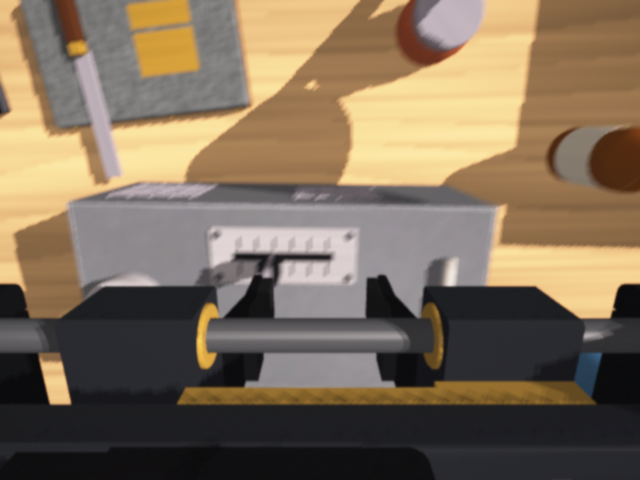

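The wrist view shows the scale plate at (208–357, 229–284), with the lever and its dark grip near (268, 264). The finger inner faces are at x of about 272 and 366.

```bash
python3 - <<'E'
from h import *
s=read_state();c=capture("wrist");im=c["image"];T=wristT(c,s)
m=np.zeros(im.shape[:2],np.uint8);m[215:290,195:370]=(im.min(2)[215:290,195:370]>165)*255
m=cv2.morphologyEx(m,cv2.MORPH_CLOSE,np.ones((9,9)))
k=max(cv2.findContours(m,0,2)[0],key=cv2.contourArea);print(cv2.boundingRect(k))
for p in [(209,229),(357,229),(208,284),(357,284),(283,256.5)]: print(p,onz(c,*p,.133,T).round(4))
print("lever top",onz(c,268,262,.178,T).round(4))
cv2.imwrite("pics/w1c.png",cv2.resize(im[220:295,200:300,::-1],None,fx=8,fy=8,interpolation=cv2.INTER_CUBIC))
E
```

```text
(220, 216, 150, 58)
(209, 229) [0.5593 0.0129 0.133 ]
(357, 229) [0.5629 0.1373 0.133 ]
(208, 284) [0.6093 0.0063 0.133 ]
(357, 284) [0.6129 0.1372 0.133 ]
(283, 256.5) [0.5856 0.0737 0.133 ]
lever top [0.5739 0.0678 0.178 ]
```

View pics/w1c.png

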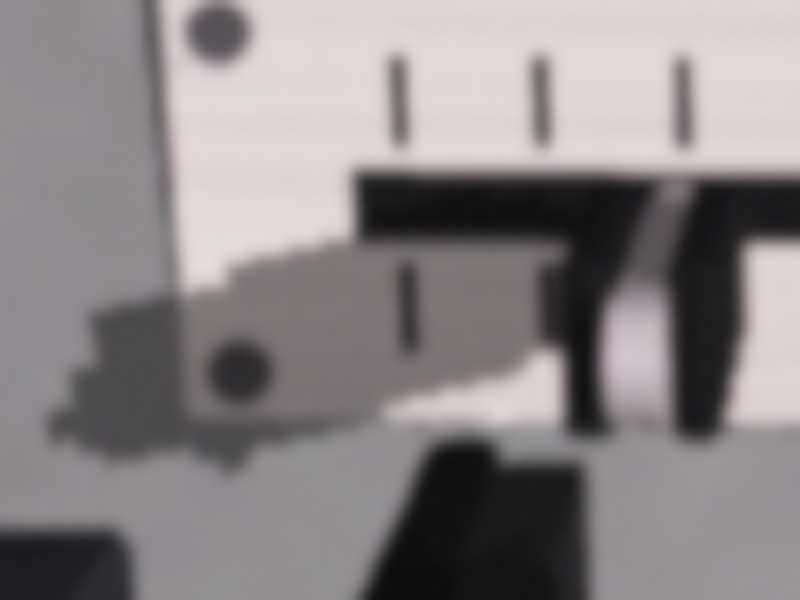

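The crop shows notch lines 0, 1 and 2 at crop x = 398, 541 and 683, and the grip top at x = 568–725, y of about 430. The arm was still settling between the two pictures, so I'll recompute from a settled state.

```bash
python3 - <<'E'
from h import *
s=read_state();c=capture("wrist");s2=read_state();print(s["position"],s2["position"],s2["time_s"]);T=wristT(c,s);im=c["image"]
g=im.min(2).astype(float)
row=g[230:235,215:370].mean(0); d=np.where((row[1:-1]<row[:-2])&(row[1:-1]<=row[2:])&(row[1:-1]<150))[0]+216
print(d,row[d-215]); 
P=[onz(c,u,232.5,.133,T).round(4) for u in d]; print(P)
m=(im.max(2)<60).astype(np.uint8); print("slot rows",[r for r in range(235,262) if m[r,320]])
print("slot",onz(c,320,245.5,.133,T).round(4))
for v in (262,266,270,272):
    r=np.where(m[v,262:300])[0]+262; print(v,r.min() if len(r) else 0,r.max() if len(r) else 0)
print([onz(c,u,273,.178,T).round(4) for u in (271.2,290.3)])
E
```

```text
[0.55319628 0.10998197 0.29975649] [0.55060914 0.1124631  0.29944677] 1.6333
[245 263 281 299 316 334] [133.2 136.8 137.  141.6 147.  143.4]
[array([0.5597, 0.0468, 0.133 ]), array([0.5602, 0.062 , 0.133 ]), array([0.5607, 0.0772, 0.133 ]), array([0.5612, 0.0923, 0.133 ]), array([0.5616, 0.1066, 0.133 ]), array([0.5621, 0.1218, 0.133 ])]
slot rows [247, 248, 249, 250, 251, 252]
slot [0.5732 0.1096 0.133 ]
262 264 287
266 266 286
270 267 285
272 267 285
[array([0.5793, 0.0733, 0.178 ]), array([0.5797, 0.0874, 0.178 ])]
```

Notch 0 is at y≈0.047 and notch 3 at y≈0.092, with 15 mm spacing. This agrees with the top view. The lever is at about y≈0.077 (click 2) and the slot x is about 0.575.

Call:
step_arm:
  steps:
    - [-0.083,-0.111,0,0,0,0,0]
    - [-0.083,-0.111,0,0,0,0,0]
    - [-0.083,-0.111,0,0,0,0,0]
    - [-0.083,-0.111,0,0,0,0,0]
    - [-0.083,-0.111,0,0,0,0,0]
    - [-0.083,-0.111,0,0,0,0,0]
    - [-0.083,-0.111,0,0,0,0,0]

```text
time_s: 2.22
position: [0.5722, 0.0823, 0.3001]
tcp_rot: [[-1.0, 0.024, -0.0], [0.024, 1.0, 0.0], [0.0, 0.0, -1.0]]
force: [0.4, 0.6, -0.4]
opening: 0.5
grasp_force: 0.0
```

```bash
python3 - <<'E'
from h import *
s=read_state();c=capture("wrist");T=wristT(c,s);print(s["position"],np.round(s["tcp_rot"],3).tolist(),s["force"],s["opening"]);im=c["image"]
cv2.imwrite("pics/w2.png",im[150:400,120:520,::-1].repeat(2,0).repeat(2,1))
print([onz(c,u,v,.178,T).round(4) for u in (270,300,330) for v in (250,270,290)])
E
```

```text
[0.57218754 0.0823056  0.30008598] [[-1.0, 0.024, -0.0], [0.024, 1.0, 0.0], [0.0, 0.0, -1.0]] [ 0.42743373  0.55678794 -0.4409396 ] 0.500172653619051
[array([0.5802, 0.0463, 0.178 ]), array([0.5957, 0.0454, 0.178 ]), array([0.6117, 0.0444, 0.178 ]), array([0.5807, 0.0681, 0.178 ]), array([0.5963, 0.0675, 0.178 ]), array([0.6123, 0.0669, 0.178 ]), array([0.5813, 0.0899, 0.178 ]), array([0.5968, 0.0897, 0.178 ]), array([0.6128, 0.0894, 0.178 ])]
```

View pics/w2.png

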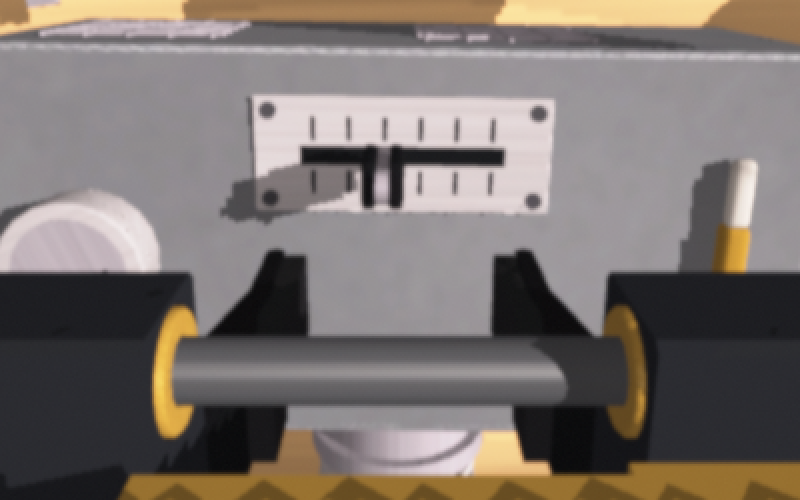

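The view shows the lever centred at crop x≈382, y of about 0.076, between the two finger planes (308 and 492), with the paths clear. Descending to straddle it.

Call:
step_arm:
  steps:
    - [0,-0.017,0,0,0,0,0]
    - [0,-0.017,0.1,0,0,0,0]
    - [0,-0.017,0.2,0,0,0,0]
    - [0,-0.017,0.3,0,0,0,0]
    - [0,-0.017,0.38,0,0,0,0]
    - [0,-0.017,0.41,0,0,0,0]
    - [0,-0.017,0.41,0,0,0,0]
    - [0,-0.017,0.41,0,0,0,0]

```text
time_s: 2.93
position: [0.5732, 0.076, 0.1774]
tcp_rot: [[-1.0, 0.025, 0.0], [0.025, 1.0, -0.0], [-0.0, -0.0, -1.0]]
force: [0.3, 0.2, 0.5]
opening: 0.5
grasp_force: 0.0
```

Call:
step_arm:
  steps:
    - [0,-0.012,0,0,0,0,0]
    - [0,-0.024,0,0,0,0,0]
    - [0,-0.036,0,0,0,0,0]
    - [0,-0.048,0,0,0,0,0]
    - [0,-0.06,0,0,0,0,0]
    - [0,-0.072,0,0,0,0,0]
    - [0,-0.072,0,0,0,0,0]
    - [0,-0.072,0,0,0,0,0]

```text
time_s: 3.6
position: [0.5723, 0.054, 0.1773]
tcp_rot: [[-1.0, 0.025, 0.0], [0.025, 1.0, -0.001], [-0.0, -0.001, -1.0]]
force: [0.0, 0.8, 0.9]
opening: 0.503
grasp_force: 0.0
```

Call:
step_arm:
  steps:
    - [0,-0.01,0,0,0,0,0]
    - [0,-0.02,0,0,0,0,0]
    - [0,-0.03,0,0,0,0,0]
    - [0,-0.04,0,0,0,0,0]
    - [0,-0.05,0,0,0,0,0]
    - [0,-0.06,0,0,0,0,0]
    - [0,-0.07,0,0,0,0,0]
    - [0,-0.07,0,0,0,0,0]

```text
time_s: 4.27
position: [0.5718, 0.0324, 0.177]
tcp_rot: [[-1.0, 0.026, 0.0], [0.026, 1.0, -0.001], [-0.0, -0.001, -1.0]]
force: [-0.8, 0.5, -0.0]
opening: 0.501
grasp_force: 0.0
```

```bash
python3 - <<'E'
from h import *
c=capture("wrist");s=read_state();print(s["position"],s["force"])
cv2.imwrite("pics/w3.png",c["image"][150:400,120:520,::-1].repeat(2,0).repeat(2,1))
E
```

```text
[0.57174477 0.03273913 0.1769571 ] [-0.52893694 -0.75436371 -0.56564228]
```

View pics/w3.png

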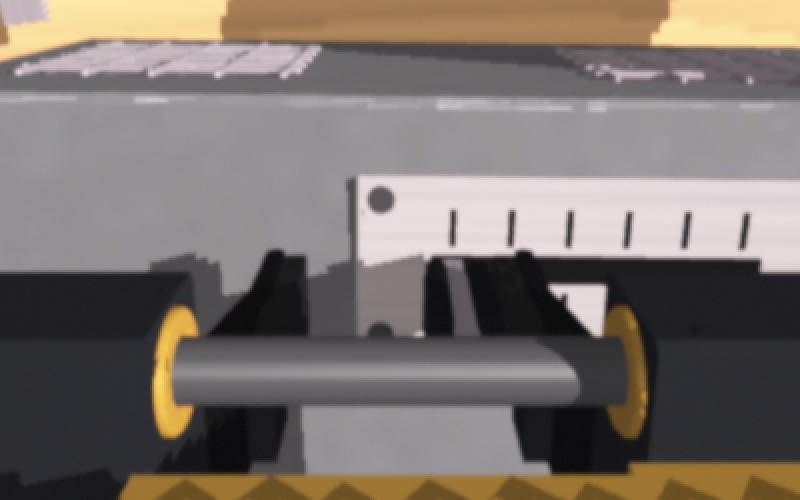

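The view shows the steel bar at crop x≈458, beside the closed-end line at 453, with the left finger against it. I'll push a little more and watch the force to confirm the stop.

Call:
step_arm:
  steps:
    - [0,-0.007,0,0,0,0,0]
    - [0,-0.013,0,0,0,0,0]
    - [0,-0.013,0,0,0,0,0]
    - [0,-0.013,0,0,0,0,0]

```text
time_s: 4.65
position: [0.5716, 0.0315, 0.1769]
tcp_rot: [[-1.0, 0.026, 0.0], [0.026, 1.0, 0.004], [-0.0, 0.004, -1.0]]
force: [1.3, 5.4, 0.3]
opening: 0.503
grasp_force: 3.1
```

Call:
step_arm:
  steps:
    - [0,-0.013,0,0,0,0,0]
    - [0,-0.02,0,0,0,0,0]
    - [0,-0.02,0,0,0,0,0]
    - [0,-0.02,0,0,0,0,0]

```text
time_s: 4.98
position: [0.5715, 0.0309, 0.1767]
tcp_rot: [[-1.0, 0.029, 0.001], [0.029, 0.999, 0.014], [-0.001, 0.014, -1.0]]
force: [3.3, 22.3, -1.4]
opening: 0.501
grasp_force: 11.0
```

22 N with no movement, so this is the hard stop and the lever is home. Now opening: the right finger should touch at TCP y≈0.059, and notch 3 corresponds to ≈0.104. I'll aim to end near 0.100.

Call:
step_arm:
  steps:
    - [0,0.04,0,0,0,0,0]
    - [0,0.08,0,0,0,0,0]
    - [0,0.1,0,0,0,0,0]
    - [0,0.12,0,0,0,0,0]
    - [0,0.12,0,0,0,0,0]
    - [0,0.12,0,0,0,0,0]

```text
time_s: 5.48
position: [0.5724, 0.0595, 0.177]
tcp_rot: [[-1.0, 0.025, 0.0], [0.025, 1.0, -0.0], [-0.0, -0.0, -1.0]]
force: [-0.8, -0.2, -1.2]
opening: 0.503
grasp_force: 0.0
```

Call:
step_arm:
  steps:
    - [0,0.01,0,0,0,0,0]
    - [0,0.02,0,0,0,0,0]
    - [0,0.03,0,0,0,0,0]
    - [0,0.04,0,0,0,0,0]
    - [0,0.05,0,0,0,0,0]
    - [0,0.06,0,0,0,0,0]
    - [0,0.06,0,0,0,0,0]
    - [0,0.06,0,0,0,0,0]

```text
time_s: 6.15
position: [0.5728, 0.0775, 0.177]
tcp_rot: [[-1.0, 0.025, -0.0], [0.025, 1.0, -0.001], [-0.0, -0.001, -1.0]]
force: [-0.3, -3.0, -0.3]
opening: 0.504
grasp_force: 1.5
```

Call:
step_arm:
  steps:
    - [0,0.008,0,0,0,0,0]
    - [0,0.016,0,0,0,0,0]
    - [0,0.024,0,0,0,0,0]
    - [0,0.032,0,0,0,0,0]
    - [0,0.04,0,0,0,0,0]
    - [0,0.04,0,0,0,0,0]
    - [0,0.04,0,0,0,0,0]

```text
time_s: 6.73
position: [0.5729, 0.0901, 0.1769]
tcp_rot: [[-1.0, 0.025, -0.0], [0.025, 1.0, 0.0], [0.0, 0.0, -1.0]]
force: [0.3, -0.8, 0.7]
opening: 0.5
grasp_force: 0.1
```

```bash
python3 - <<'E'
from h import *
c=capture("wrist");s=read_state();print(s["position"],s["force"])
cv2.imwrite("pics/w4.png",c["image"][150:400,120:520,::-1].repeat(2,0).repeat(2,1))
E
```

```text
[0.57295392 0.09006817 0.1769822 ] [ 0.03887978  0.59384536 -0.81839819]
```

View pics/w4.png

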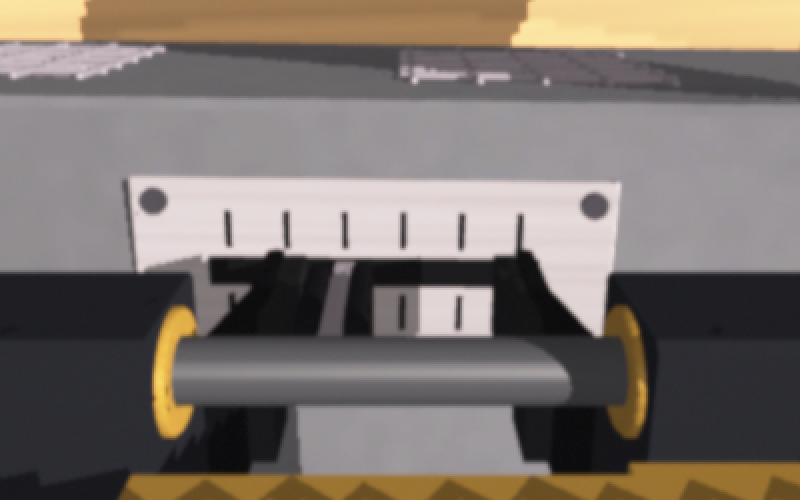

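The bar base is at crop x≈345, on the third line (notch 2), as predicted. Last push: slowly, just past the next crest.

Call:
step_arm:
  steps:
    - [0,0.006,0,0,0,0,0]
    - [0,0.012,0,0,0,0,0]
    - [0,0.018,0,0,0,0,0]
    - [0,0.023,0,0,0,0,0]
    - [0,0.027,0,0,0,0,0]
    - [0,0.03,0,0,0,0,0]
    - [0,0.033,0,0,0,0,0]
    - [0,0.033,0,0,0,0,0]

```text
time_s: 7.45
position: [0.5734, 0.1003, 0.177]
tcp_rot: [[-1.0, 0.025, 0.0], [0.025, 1.0, 0.001], [-0.0, 0.001, -1.0]]
force: [-0.6, 0.1, 0.6]
opening: 0.498
grasp_force: 0.0
```

Call:
step_arm:
  steps:
    - [0,0.027,0,0,0,0,0]
    - [0,0.027,-0.1,0,0,0,0]
    - [0,0.027,-0.2,0,0,0,0]
    - [0,0.027,-0.3,0,0,0,0]
    - [0,0.027,-0.41,0,0,0,0]
    - [0,0.027,-0.41,0,0,0,0]
    - [0,0.027,-0.41,0,0,0,0]

```text
time_s: 8.03
position: [0.5747, 0.1085, 0.3025]
tcp_rot: [[-1.0, 0.025, 0.006], [0.025, 1.0, 0.001], [-0.006, 0.001, -1.0]]
force: [-0.8, 0.1, -0.1]
opening: 0.502
grasp_force: 0.0
```

```bash
python3 - <<'E'
from h import *
c=capture("wrist");s=read_state();print(s["position"],s["force"])
cv2.imwrite("pics/w5.png",c["image"][150:400,120:520,::-1].repeat(2,0).repeat(2,1))
E
```

```text
[0.57343886 0.10834346 0.30048702] [-0.83075206  0.29443258 -0.25681137]
```

View pics/w5.png

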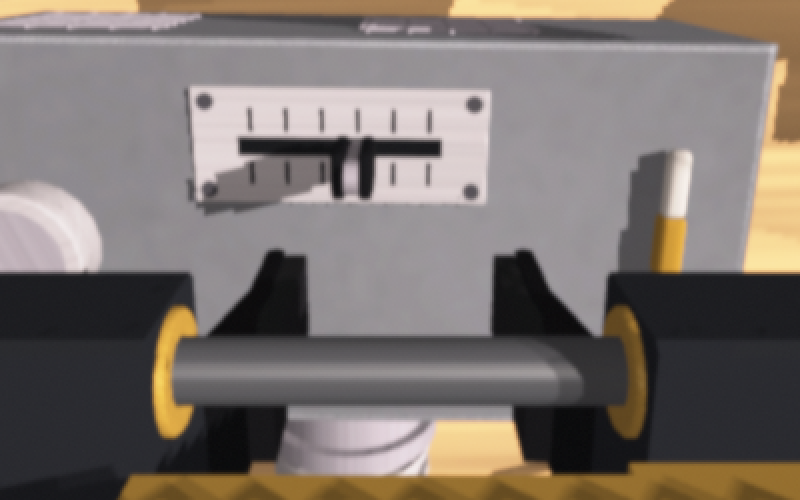

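I gave that sideways shift the wrong sign: +8 mm, towards open, before lifting. The picture shows the bar base at crop x≈356, on the fourth line (notch 3, at 357), so the lever didn't jump. I'll measure it before handing in.

```bash
python3 - <<'E'
from h import *
s=read_state();c=capture("wrist");s2=read_state();T=wristT(c,s);im=c["image"];print(s["position"],s2["position"],s["qvel"])
row=im.min(2)[207:213,235:350].mean(0)
d=np.where((row[1:-1]<row[:-2])&(row[1:-1]<=row[2:])&(row[1:-1]<160))[0]+236
L=[onz(c,u,210,.133,T)[1] for u in d];print(d,np.round(L,4))
m=im.max(2)<60
for v in(236,240,244,246):
    r=np.where(m[v,275:315])[0]+275;y=[onz(c,u,v,.178,T)[1] for u in (r.min(),r.max()+1)];print(v,r.min(),r.max(),np.round(y,4),"q",np.mean(y)-L[0])
E
```

```text
[0.57343886 0.10834346 0.30048702] [0.57273743 0.10818118 0.29923392] [-0.18419991  1.79807902  2.2654469  -0.13266709  0.11565637 -0.12045769]
[244 262 281 299 317 335] [0.0463 0.0612 0.077  0.0919 0.1068 0.1217]
236 286 305 [0.0845 0.0989] q 0.04539795339656162
240 281 305 [0.0807 0.0988] q 0.043464175343470704
244 286 305 [0.0842 0.0987] q 0.04514410452348827
246 287 305 [0.0848 0.0986] q 0.045443280762408764
```

The lever measures q≈0.045, with a consistent grip width of 14–15 mm. It sits in notch 3 and the robot is clear of everything, so I'm handing in.

```bash
python3 -c "
from rig import *
print(hand_in())"
```

```text
the job is handed in; nothing more can be done
None
```

The damper lever was pushed home against its closed stop (it held firm at 22 N), then opened to the third notch. It measured about 45 mm with the gripper clear before I handed in; a wrong-sign 8 mm shift as I lifted away did not make it jump, and the judge gave no verdict.

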